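Third click on the attenuator

ROBOT

A 6-joint arm with a two-finger parallel gripper is mounted at the origin on a cart in front of the work surface, level with it; the furniture and walls round the work are solid. World frame = base frame: x ahead of the robot, y to its left, z up, the work surface at z = 0. Lengths are in m, angles in rad, forces in N, time in s.
With the tool pointing down it reaches from about 0.325 to 0.9 m from the base axis. Payload 6.1 kg.
Tool frame: the origin (TCP) lies at the very end of the fingers, on their centre line; the grasp point (between the pads) lies 19 mm behind it; z points along the fingers, y is the line along which they close (so a half turn about z gives the same grasp; the last joint's range is limited). The gripper opens to 85 mm and grips with 20 to 120 N. Pads are 22 mm wide; open, the fingers measure 114 mm over their backs; the gripper's body (76 mm by 85 mm) begins 54 mm behind the grasp point. The pads swing forward as they close: fully open they stand 13 mm farther back than shut.
Start: joints at [0.98, 0.22, 1.526, -0, 1.395, -0.126], TCP at [0.28, 0.559, 0.231] pointing down, gripper open.
Joint ranges: [-2.98, 2.98], [-0.91, 2.08], [0.09, 2.57], [-1.24, 4.39], [0.2, 2.65], [-2.68, 2.68]. Speed limits (rad/s): [2.57, 2.57, 3.01, 3.14, 3.14, 3.14].

INTERFACE

Orientations are given as a 3x3 rotation matrix whose columns are the frame's x, y, z axes.
In Python, from rig import * gives the robot as it stands.
- The arm moves only by the tool jog_arm, never from a script. Its argument "moves" is a list of rows, each an object with "travel": the shift along the tool's x, y, z in mm, a list of three; "rotation": the turn, a rotation vector about the tool's x, y, z in rad, a list of three; "jaw": the closure, from -1 (fully open) to 1 (shut). In form: [{"travel": [x, y, z], "rotation": [wx, wy, wz], "jaw": jaw}, ...]. A call has 1 to 20 rows; each row shifts and turns the commanded pose from where the row before left it, along the tool's axes as they then stand; what a row does not reach is not made up. A row lasts 1/10 s, in which the tool goes at most 50 mm and 8.59 degrees, less where a joint would pass 70% of its speed; a pose out of reach is approached as far as the arm can. A call with a gripper value outside its range is refused whole. The fingers move at their own pace and stop on an object; "force" is the grip in N (left out, the last holds). Time passes only in rows, so rows that do not move let the fingers close. It gives the time, the measured TCP pose, the force, the opening and the grip force at its end, in the units of the state.
- sense(): the state, without advancing time (a new reading comes with each control period).
- snapshot(name): name is "scene" or "top" or "wrist"; returns the picture (480x640x3 uint8, red, green, blue); there is no depth.
- camera_params(name): a dict with "mtx" (3x3 intrinsics, pixels), "k1" (the pictures are not rectified: a ray, as slopes to the right and down, at radius r is drawn at 1 + k1 r^2 times it, then the intrinsics apply), "R" (3x3) and "t" (3): a world point X has camera coordinates R X + t; the wrist camera has in their place "mount" (4x4, takes a point from camera to tool coordinates, whose origin is the TCP and whose axes are the flange's). Camera axes: x right, y down, z forward; pixel columns grow to the right and rows downward; lengths in m; the calibration is good to about 2 mm. A picture is of the moment at which its call begins: read the wrist's pose just before it. camera_params takes no time and is no camera call.
- finish_job(): hands the job in; it is judged then, once.
Trained networks look in the newest picture that a camera, given by its name, has taken for a name from the list of things; names that differ only in an ending like _2 or _b are one class to them, and where a whole thing is asked for, a point or a joint stands for the part that bears it (a point fixed in the world has none). Each returns a list of dicts, best first, with "score" (0 to 1); they miss things now and then, are a little off and sometimes report something else, mostly with a low value. They report only what shows in the picture. A call takes as long as a camera call.
- regions_of(camera, query): "pixels" (480x640 bool, what is visible of it) and "extent" ([left, top, right, bottom] in pixels, round what is visible of it).
The state is a dict: "t": time; "q": joint angles; "joint_velocities": joint speeds; "tau": joint torques, N m; "ee_pos": TCP position; "orientation": TCP orientation; "contact_force": force on the tool from outside, world axes, zero at the start; "wrist_torque": the same for the moment, N m; "opening": finger opening in m; "grasp_force": force on a finger pad.
Only numpy, scipy, OpenCV 4.12 (cv2) and the standard library are available. Lean on these libraries where they do the work, as an engineer would, in place of code of your own. Each camera call takes 0.05 s, during which the arm holds its last target. There are 200 camera calls.

TASK

The lever of the grey attenuator box has been left at some unknown click. With the tips or the outside of the fingers, gently push the lever fully home to the thumbscrew end of its slot, then push it back the other way, counting the clicks, and leave it resting in the third click from home (home itself is not counted), never letting it go past that click. Do not pinch or grip the lever, leave the other things on the worktop where they are, and finish with the hand clear.

Things in the scene. Friction and masses are not known exactly. Their poses are not given: they have to be found in the camera images.
- attenuator: Attenuator box fixed to the worktop: grey, 90 x 200 x 45 mm (x, y, z), aluminium top; origin at the centre of its underside, z up. The lever's slot runs along its y, mid-top; home is the -y end, by the thumbscrew. Two sockets stick out 13 mm from its +x side. Dark marks on the -x side of the slot show home (longest mark) and the six clicks.
- lever (a joint): Lever travel along the box's +y, m: 0 = home stop, 0.090 = other end. Clicks (spring detents) every 15 mm: first 0.015, second 0.030, third 0.045, ... sixth 0.090. A push of 4 to 7 N takes it over the tipping point half-way between two; it then snaps on into the next click by itself, well damped, and stays. It starts at rest in the first, second or third click.
- paddle (a point): Centre of the lever's upright black paddle, 80 mm above the worktop: 30 mm wide (box x), 16 mm thick (box y, along the travel), 40 mm tall (60 to 100 mm above the worktop, 15 to 55 mm above the box top), on a thin stem. It sits at box x = 0, y = -45 mm plus the lever's travel.
- thumbscrew (a point): Top centre of the round thumbscrew that marks the home end of the box: 17 mm wide, 10 mm high on the box top (55 mm above the worktop), at box x = 0, y = -80 mm.
- home_face (a point): Centre of the paddle's face that looks to the home end (30 mm wide, 40 mm tall, upright); pushed on to move the lever away from home.
- far_face (a point): Centre of the paddle's opposite face, away from home, 16 mm from the other; pushed on to move the lever home.
- beaker: Bystander: small clear beaker, 52 mm wide, 70 mm tall, loose, standing behind the box; origin under its centre.
- dropper: Bystander: brown dropper bottle with black cap, 34 mm wide, 81 mm tall, loose, standing behind the box; origin under its centre.
- screwdriver: Bystander: screwdriver 180 mm long, 24 mm thick, loose, lying in front of the box along its own y; origin at the underside of its centre.
- bench_timer: Bystander: white bench timer, 58 x 64 x 21 mm, loose, lying beyond the home end of the box; origin under its centre.
- petri_dish: Bystander: clear dish, 60 mm wide, 12 mm tall, loose, lying to the left of the box; origin under its centre.
- tape_roll: Bystander: roll of tape, 96 mm wide, 25 mm tall, loose, lying to the right of the box; origin under its centre.

How it is judged:
On the way:
1. the lever is pushed fully home (value of joint lever below 0.003 m), for 0.2 s.
At the end, for the whole second after the job is handed in: After having been home (within 3 mm), the lever rests in the third click: travel 45 mm from home, within 3 mm, not moving (value of joint lever between 0.042 and 0.048 m and velocity of joint lever between -0.005 and 0.005 m/s); the robot touches nothing.
It fails at once if the lever goes past the third click, towards the fourth (more than 54 mm from home) (value of joint lever above 0.054 m).
It fails at once if the lever is pinched: the fingers press on both halves of its paddle at once (more than 1 N each) (contact force between the fingers and lever_c2 above 1 N and contact force between the fingers and lever_c3 above 1 N).
It fails at once if the box or its lever is pressed with more than 40 N (contact force between the fingers and attenuator above 40 N).
It fails at once if another thing on the worktop is moved by more than 15 mm or lifted (distance of any of beaker, dropper, screwdriver, bench_timer, petri_dish, tape_roll from where it was at the start of the episode above 0.015 m).
It also fails if it takes over 42 s, if anything falls off the work surface, if the arm or the gripper's body presses on something with over 40 N, if the wrist force passes 120 N, or if a joint passes its speed limit or range.

## Working session

There is one attempt and no reset: what is moved stays moved. The work goes in short steps, Python scripts to look and compute and a tool call to move; the robot and the scene stay as the last step left them, time stands still between calls to the robot, and variables do not carry over. Pictures are saved under pics/ and viewed, at most 10 in all, crops included, and the job is handed in when it is done.

Besides the shell and the picture viewer there is one more tool, called after "Request:" in YAML: its name, and indented under it one key for each argument. jog_arm: Moves the arm, as the interface text tells. Its arguments: {"type":"object","properties":{"moves":{"type":"array","items":{"type":"object","properties":{"travel":{"type":"array","items":{"type":"number"}},"rotation":{"type":"array","items":{"type":"number"}},"jaw":{"type":"number"}}}},"force":{"type":"number"}},"required":["moves"]}

```bash
mkdir -p pics; cat > h.py <<'E'
from rig import *
import numpy as np, cv2
def save(n,f):
    im=snapshot(n); cv2.imwrite('pics/'+f,im[:,:,::-1]); return im
def ray(cam,uv):
    p=camera_params(cam); K=np.array(p['mtx']); R=np.array(p['R']); t=np.array(p['t'])
    d=cv2.undistortPoints(np.array([[uv]],float),K,np.array([p['k1'],0,0,0.]))[0,0] 
    return -R.T@t, R.T@np.array([d[0],d[1],1])
def at(cam,uv,z):
    c,d=ray(cam,uv); return c+d*(z-c[2])/d[2]
def proj(cam,X):
    p=camera_params(cam); R=np.array(p['R']); 
    return cv2.projectPoints(np.atleast_2d(X).astype(float),cv2.Rodrigues(R)[0],np.array(p['t'],float),np.array(p['mtx']),np.array([p['k1'],0,0,0.]))[0][:,0]
E
python3 - <<'E'
from h import *
np.set_printoptions(precision=4,suppress=True)
save('scene','s0.png');save('top','t0.png')
for c in('top','scene'):
  for q in ('attenuator','paddle','thumbscrew','beaker','dropper','bench_timer','screwdriver','tape_roll','petri_dish'):
    for r in regions_of(c,q)[:2]:
        m=r['pixels']; v,u=np.nonzero(m); uv=(u.mean(),v.mean())
        z={'attenuator':.045,'paddle':.1,'thumbscrew':.055}.get(q,.02)
        print(c,q,round(r['score'],2),r['extent'],np.round(uv,1),at(c,uv,z))
s=sense();print(s['t'],s['ee_pos'],s['orientation'],s['opening'])
E
```

```text
top attenuator 0.82 [238.0, 217.8, 329.9, 296.3] [286.1 255.1] [ 0.471  -0.0587  0.045 ]
top paddle 0.62 [289.3, 252.9, 302.8, 267.5] [294.  258.6] [ 0.4587 -0.0787  0.1   ]
top thumbscrew 0.9 [235.7, 215.6, 339.2, 295.9] [286.3 255.5] [ 0.4692 -0.0599  0.055 ]
top beaker 0.68 [236.4, 217.9, 334.8, 295.9] [286.4 255.3] [ 0.4726 -0.0573  0.02  ]
top beaker 0.45 [288.1, 250.7, 300.8, 264.8] [294.2 258.5] [ 0.4654 -0.0738  0.02  ]
top dropper 0.54 [313.4, 215.5, 329.0, 233.2] [320.2 226. ] [ 0.5344 -0.1308  0.02  ]
top screwdriver 0.62 [237.6, 266.1, 312.6, 303.7] [263.2 280.2] [ 0.4202 -0.0068  0.02  ]
top screwdriver 0.42 [289.5, 251.7, 302.3, 269.4] [294.  258.6] [ 0.4653 -0.0734  0.02  ]
top tape_roll 0.85 [443.5, 253.1, 490.0, 299.5] [466.7 276.2] [ 0.42  -0.441  0.02 ]
top petri_dish 0.76 [166.8, 274.2, 194.9, 304.5] [180.2 287.5] [0.4077 0.1726 0.02  ]
top petri_dish 0.7 [289.6, 250.1, 298.6, 269.1] [293.9 258.3] [ 0.4659 -0.0731  0.02  ]
scene attenuator 0.6 [271.7, 205.2, 318.8, 275.1] [293.1 239.8] [ 0.4563 -0.0835  0.045 ]
scene attenuator 0.52 [225.4, 192.5, 245.4, 208.5] [2
[... 263 characters left out ...]
 [237.2 200.5] [0.3909 0.1126 0.055 ]
scene beaker 0.65 [326.2, 210.6, 345.4, 238.0] [332. 222.] [ 0.5824 -0.0437  0.02  ]
scene dropper 0.89 [322.9, 224.8, 339.5, 256.6] [329.8 242.9] [ 0.5394 -0.1102  0.02  ]
scene bench_timer 0.59 [271.4, 280.7, 306.9, 309.8] [289.1 294. ] [ 0.385  -0.2113  0.02  ]
scene screwdriver 0.64 [262.8, 218.2, 271.8, 267.4] [266.  236.7] [ 0.4138 -0.0151  0.02  ]
scene tape_roll 0.6 [329.0, 343.7, 388.8, 404.8] [358.5 373.7] [ 0.4146 -0.4468  0.02  ]
scene petri_dish 0.84 [225.3, 192.7, 247.1, 209.7] [236.7 200. ] [0.4026 0.1622 0.02  ]
1.0 [0.2801 0.5587 0.2313] [[-0.8939  0.4482  0.    ]
 [ 0.4482  0.8939  0.    ]
 [-0.      0.     -1.    ]] 0.08555413953160555
```

```bash
python3 - <<'E'
import cv2
a=cv2.imread('pics/t0.png')[195:325,150:350];b=cv2.imread('pics/s0.png')[170:330,210:410]
cv2.imwrite('pics/ta.png',cv2.resize(a,None,fx=4,fy=4,interpolation=cv2.INTER_CUBIC))
E
```

```text
(no output)
```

View pics/ta.png

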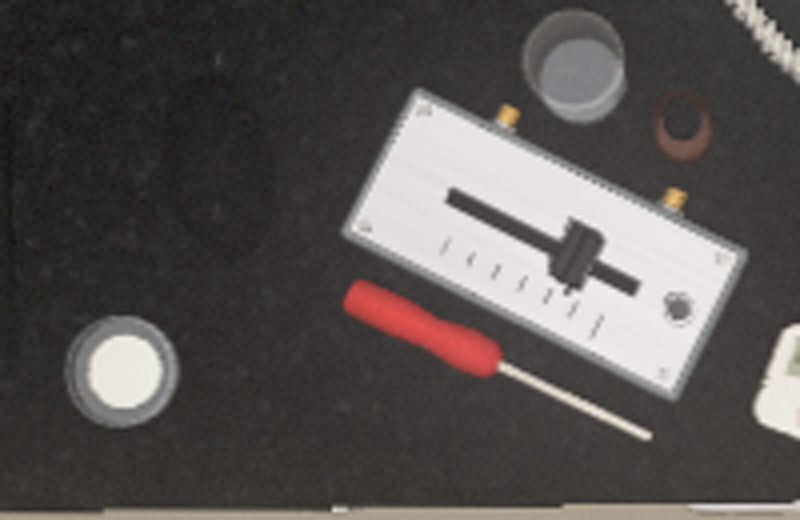

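```bash
python3 - <<'E'
from h import *
np.set_printoptions(precision=4,suppress=True)
f=lambda x,y:(150+(x-1.5)/4,195+(y-1.5)/4)
P=[at('top',f(*c),.045)[:2] for c in [(420,90),(747,253),(675,400),(345,235)]]
B=np.array([[45,100],[45,-100],[-45,-100],[-45,100]])/1e3
P=np.array(P); c=P.mean(0); U,S,V=np.linalg.svd(B.T@(P-c)); R=(U@V).T
print(c,R,np.degrees(np.arctan2(R[1,0],R[0,0])));print((P-c-B@R.T)*1e3)
bf=lambda uv,z:R.T@(at('top',uv,z)[:2]-c)
print('screw',bf(f(678,303),.055))
for m in [(597,325),(572,309),(548,295),(522,283),(496,271),(470,258),(446,245)]: print('mark',bf(f(*m),.045))
for r in regions_of('top','paddle')[:1]:
  v,u=np.nonzero(r['pixels']);print('pad',bf((u.mean(),v.mean()),.09))
print('pad top',bf(f(582,250),.1), bf(f(572,222),.1),bf(f(605,236),.1))
for y in(-.045,-.03,-.015,0):
  print(y, R@[0,y]+c)
np.savez('box.npz',R=R,c=c)
s=sense();p=camera_params('wrist');print(np.array(p['mount']))
E
```

```text
[ 0.4699 -0.0585] [[ 0.8861  0.4635]
 [-0.4635  0.8861]] -27.614506084865138
[[-3.2765 -2.1058]
 [-0.4829  4.2621]
 [ 3.4516  1.5762]
 [ 0.3078 -3.7325]]
screw [ 0.0027 -0.0763]
mark [-0.026  -0.0432]
mark [-0.0243 -0.0277]
mark [-0.0234 -0.0132]
mark [-0.0239  0.0018]
mark [-0.0244  0.0169]
mark [-0.0244  0.0322]
mark [-0.0239  0.0467]
pad [-0.0001 -0.0221]
pad top [ 0.0031 -0.0238] [ 0.0134 -0.013 ] [ 0.0145 -0.0309]
-0.045 [ 0.449  -0.0984]
-0.03 [ 0.456  -0.0851]
-0.015 [ 0.4629 -0.0718]
0 [ 0.4699 -0.0585]
[[-0.0003 -0.9638 -0.2667  0.0672]
 [ 1.     -0.0004  0.0005  0.0003]
 [-0.0006 -0.2667  0.9638 -0.1436]
 [ 0.      0.      0.      1.    ]]
```

Request:
jog_arm:
  moves:
    - {"travel": [0,0,0],"rotation": [0,0,0.017],"jaw": 1}
    - {"travel": [-28,-26,0],"jaw": 1}
    - {"travel": [-28,-26,0],"jaw": 1}
    - {"travel": [-28,-26,0],"jaw": 1}
    - {"travel": [-28,-26,0],"jaw": 1}
    - {"travel": [-28,-26,0],"jaw": 1}
    - {"travel": [-28,-26,0],"jaw": 1}
    - {"travel": [-28,-26,0],"jaw": 1}
    - {"travel": [-28,-26,0],"jaw": 1}
    - {"travel": [-28,-26,0],"jaw": 1}
    - {"travel": [-28,-26,0],"jaw": 1}
    - {"travel": [-28,-26,0],"jaw": 1}
    - {"travel": [-28,-26,0],"jaw": 1}
    - {"travel": [-28,-26,0],"jaw": 1}
    - {"travel": [-28,-26,0],"jaw": 1}
    - {"travel": [-28,-22,0],"jaw": 1}
    - {"travel": [0,0,0],"jaw": 1}
    - {"travel": [0,0,0],"jaw": 1}

```text
validation failed for argument at $.mo...
```

```bash
python3 - <<'E'
from h import *
np.set_printoptions(precision=4,suppress=True)
b=np.load('box.npz');R=b['R'];c=b['c']+R@[0,.002]
s=sense();p=np.array(s['ee_pos']);print(s['t'],p,np.array(s['orientation']),s['opening'],'box',R.T@(p[:2]-c),s['contact_force'])
save('wrist','w0.png')
T=np.eye(4);T[:3,:3]=s['orientation'];T[:3,3]=p;M=np.linalg.inv(T@np.array(camera_params('wrist')['mount']))
cp=camera_params('wrist')
def pr(bx,by,z):
    X=np.r_[R@[bx,by]+c,z];return cv2.projectPoints(X[None],cv2.Rodrigues(M[:3,:3])[0],M[:3,3],np.array(cp['mtx']),np.array([cp['k1'],0,0,0.]))[0][0,0]
print('screw',pr(0,-.08,.055))
for k in range(7):print('mark',k,pr(-.024,-.045+.015*k,.045),'pad top corners',pr(-.015,-.045+.015*k-.008,.1),pr(-.015,-.045+.015*k+.008,.1))
E
```

```text
1.05 [0.2801 0.5587 0.2313] [[-0.8939  0.4483 -0.    ]
 [ 0.4483  0.8939 -0.    ]
 [ 0.     -0.     -1.    ]] 0.08546753782611825 box [-0.4542  0.4569] [-0.0074  0.5931 -0.736 ]
screw [-93.0371 545.9603]
mark 0 [-72.0398 531.2211] pad top corners [-106.5932  571.2887] [-96.4524 573.9564]
mark 1 [-62.4248 532.8888] pad top corners [-97.0948 573.792 ] [-86.6804 576.3854]
mark 2 [-52.6345 534.5111] pad top corners [-87.3397 576.2256] [-76.6604 578.7447]
mark 3 [-42.6748 536.0877] pad top corners [-77.3359 578.5896] [-66.4005 581.0343]
mark 4 [-32.5511 537.6187] pad top corners [-67.0918 580.8838] [-55.9087 583.2541]
mark 5 [-22.2691 539.1041] pad top corners [-56.6152 583.1083] [-45.1933 585.4043]
mark 6 [-11.8345 540.5439] pad top corners [-45.9144 585.2631] [-34.2622 587.4848]
```

View pics/w0.png

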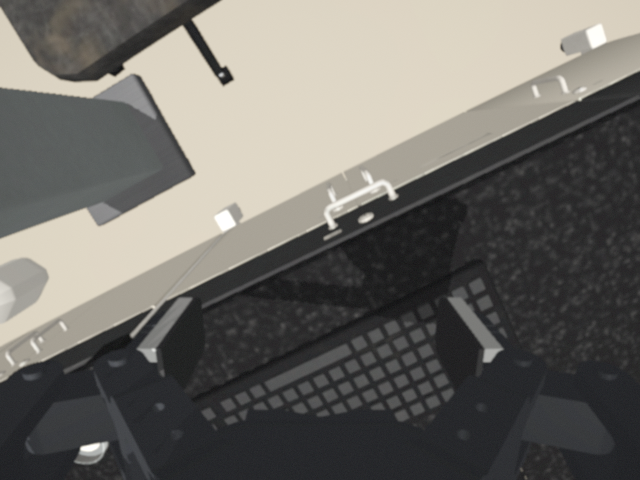

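The wrist picture still shows the start pose, over a keyboard, because the move was refused. I'll send every row in full form, after checking the whole top picture for obstacles on the path.

View pics/t0.png

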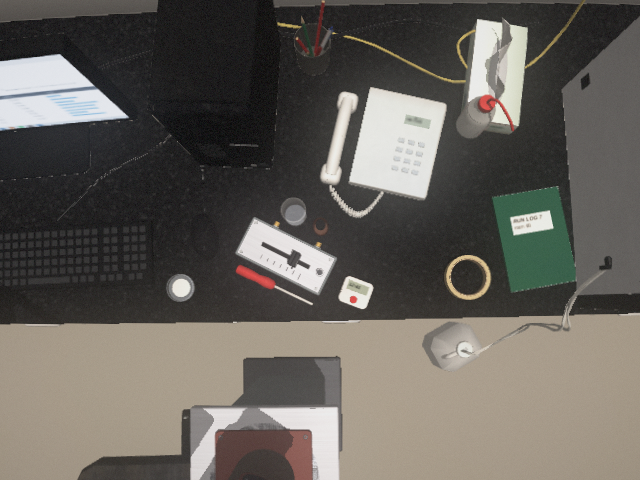

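The top view shows the box centred near (286,255). The path at z 0.23 from the keyboard side is clear, and the tall tower near (215,85) is well off it.

Request:
jog_arm:
  force: 20
  moves:
    - {"travel": [0,0,0],"rotation": [0,0,0.017],"jaw": 1}
    - {"travel": [-28,-26,0],"rotation": [0,0,0],"jaw": 1}
    - {"travel": [-28,-26,0],"rotation": [0,0,0],"jaw": 1}
    - {"travel": [-28,-26,0],"rotation": [0,0,0],"jaw": 1}
    - {"travel": [-28,-26,0],"rotation": [0,0,0],"jaw": 1}
    - {"travel": [-28,-26,0],"rotation": [0,0,0],"jaw": 1}
    - {"travel": [-28,-26,0],"rotation": [0,0,0],"jaw": 1}
    - {"travel": [-28,-26,0],"rotation": [0,0,0],"jaw": 1}
    - {"travel": [-28,-26,0],"rotation": [0,0,0],"jaw": 1}
    - {"travel": [-28,-26,0],"rotation": [0,0,0],"jaw": 1}
    - {"travel": [-28,-26,0],"rotation": [0,0,0],"jaw": 1}
    - {"travel": [-28,-26,0],"rotation": [0,0,0],"jaw": 1}
    - {"travel": [-28,-26,0],"rotation": [0,0,0],"jaw": 1}
    - {"travel": [-28,-26,0],"rotation": [0,0,0],"jaw": 1}
    - {"travel": [-28,-26,0],"rotation": [0,0,0],"jaw": 1}
    - {"travel": [-28,-22,0],"rotation": [0,0,0],"jaw": 1}
    - {"travel": [0,0,0],"rotation": [0,0,0],"jaw": 1}
    - {"travel": [0,0,0],"rotation": [0,0,0],"jaw": 1}

```text
t: 2.9
ee_pos: [0.4735, 0.0215, 0.2312]
orientation: [[-0.885, 0.466, -0.0], [0.466, 0.885, 0.0], [0.001, 0.0, -1.0]]
contact_force: [0.7, -0.5, -0.1]
opening: 0.0002
grasp_force: 0.0
```

```bash
cat > look.py <<'E'
from h import *
import sys
np.set_printoptions(precision=4,suppress=True)
b=np.load('box.npz');R=b['R'];c=b['c']+R@[0,.002]
s=sense();p=np.array(s['ee_pos']);print(s['t'],p,s['opening'],'box',R.T@(p[:2]-c),'Fbox',R.T@np.array(s['contact_force'])[:2])
save('wrist',sys.argv[1])
T=np.eye(4);T[:3,:3]=s['orientation'];T[:3,3]=p;M=np.linalg.inv(T@np.array(camera_params('wrist')['mount']))
cp=camera_params('wrist')
def pr(bx,by,z):
    X=np.r_[R@[bx,by]+c,z];return cv2.projectPoints(X[None],cv2.Rodrigues(M[:3,:3])[0],M[:3,3],np.array(cp['mtx']),np.array([cp['k1'],0,0,0.]))[0][0,0]
print('screw',pr(0,-.08,.055))
for k in range(7):print('mark',k,pr(-.024,-.045+.015*k,.045),'pad',pr(-.015,-.045+.015*k-.008,.1),pr(-.015,-.045+.015*k+.008,.1))
E
python3 look.py w1.png
```

```text
2.9 [0.4735 0.0215 0.2312] 0.00024233917157023426 box [-0.0339  0.0706] Fbox [ 0.8619 -0.098 ]
screw [144.91   251.3498]
mark 0 [185.9153 221.4523] pad [152.3672 250.3276] [173.5488 250.3035]
mark 1 [202.993  221.3764] pad [172.2199 250.3052] [193.5582 250.276 ]
mark 2 [220.1549 221.304 ] pad [192.2201 250.278 ] [213.6935 250.2437]
mark 3 [237.3884 221.2351] pad [212.3477 250.246 ] [233.9345 250.2066]
mark 4 [254.6811 221.1699] pad [232.5822 250.2093] [254.2607 250.165 ]
mark 5 [272.0205 221.1082] pad [252.9034 250.1679] [274.652  250.1187]
mark 6 [289.394  221.0503] pad [273.2909 250.1219] [295.0879 250.0679]
```

View pics/w1.png

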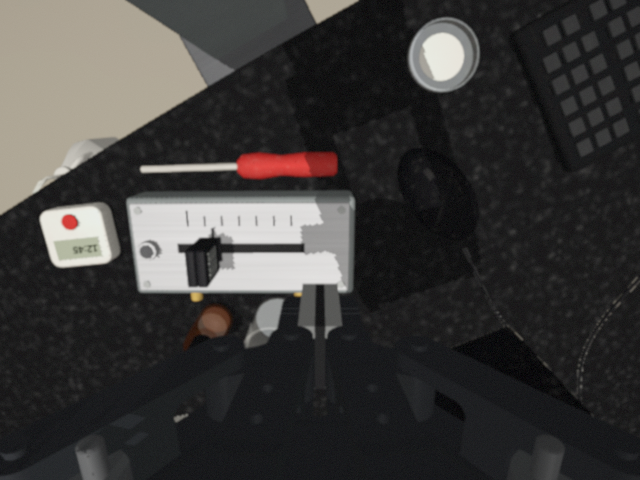

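The wrist view shows the box with the home mark at (187,218), the thumbscrew at (148,249) and the paddle around (200,262). These match the predictions to about 1–2 mm, so I'm descending on the far side.

Request:
jog_arm:
  moves:
    - {"travel": [-17,-13,20],"rotation": [0,0,0],"jaw": 1}
    - {"travel": [-17,-13,30],"rotation": [0,0,0],"jaw": 1}
    - {"travel": [0,0,40],"rotation": [0,0,0],"jaw": 1}
    - {"travel": [0,0,40],"rotation": [0,0,0],"jaw": 1}
    - {"travel": [0,0,20],"rotation": [0,0,0],"jaw": 1}
    - {"travel": [0,0,9],"rotation": [0,0,0],"jaw": 1}
    - {"travel": [0,0,0],"rotation": [0,0,0],"jaw": 1}
    - {"travel": [0,0,0],"rotation": [0,0,0],"jaw": 1}

```text
t: 3.75
ee_pos: [0.4926, -0.0163, 0.0736]
orientation: [[-0.887, 0.462, 0.002], [0.462, 0.887, -0.0], [-0.002, 0.001, -1.0]]
contact_force: [1.2, -0.5, 1.0]
opening: -0.0003
grasp_force: 0.0
```

```bash
python3 look.py w2.png | head -1
```

```text
3.75 [ 0.4926 -0.0163  0.0736] -0.00027202323566565424 box [0.0005 0.0459] Fbox [1.2863 0.1288]
```

View pics/w2.png

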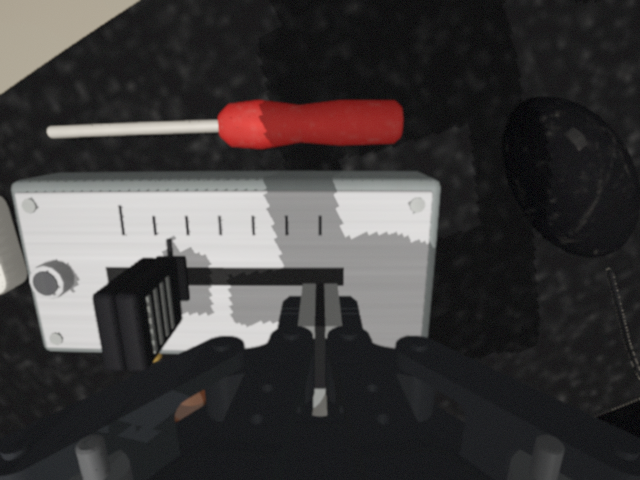

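The pointer shows the lever at about click 1–2, and the finger tips at u 302–340 are narrow. Far face is clear, so I'm pushing toward home.

Request:
jog_arm:
  moves:
    - {"travel": [0,-6,0],"rotation": [0,0,0],"jaw": 1}
    - {"travel": [0,-6,0],"rotation": [0,0,0],"jaw": 1}
    - {"travel": [0,-6,0],"rotation": [0,0,0],"jaw": 1}
    - {"travel": [0,-5,0],"rotation": [0,0,0],"jaw": 1}
    - {"travel": [0,-4,0],"rotation": [0,0,0],"jaw": 1}
    - {"travel": [0,-3,0],"rotation": [0,0,0],"jaw": 1}
    - {"travel": [0,-3,0],"rotation": [0,0,0],"jaw": 1}
    - {"travel": [0,-3,0],"rotation": [0,0,0],"jaw": 1}
    - {"travel": [0,-3,0],"rotation": [0,0,0],"jaw": 1}
    - {"travel": [0,-3,0],"rotation": [0,0,0],"jaw": 1}
    - {"travel": [0,-3,0],"rotation": [0,0,0],"jaw": 1}
    - {"travel": [0,-3,0],"rotation": [0,0,0],"jaw": 1}

```text
t: 5.0
ee_pos: [0.4692, -0.0595, 0.0723]
orientation: [[-0.886, 0.463, 0.0], [0.463, 0.886, 0.0], [-0.0, 0.0, -1.0]]
contact_force: [0.3, 0.1, 0.4]
opening: -0.0001
grasp_force: 0.0
```

```bash
python3 look.py w3.png | head -1
```

```text
5.0 [ 0.4692 -0.0595  0.0723] -0.0001012153536990007 box [-0.0001 -0.0032] Fbox [0.207  0.2328]
```

Request:
jog_arm:
  moves:
    - {"travel": [0,-2,0],"rotation": [0,0,0],"jaw": 1}
    - {"travel": [0,-2,0],"rotation": [0,0,0],"jaw": 1}
    - {"travel": [0,-2,0],"rotation": [0,0,0],"jaw": 1}
    - {"travel": [0,-2,0],"rotation": [0,0,0],"jaw": 1}
    - {"travel": [0,-2,0],"rotation": [0,0,0],"jaw": 1}
    - {"travel": [0,-2,0],"rotation": [0,0,0],"jaw": 1}
    - {"travel": [0,-2,0],"rotation": [0,0,0],"jaw": 1}

```text
t: 5.75
ee_pos: [0.4625, -0.0722, 0.0723]
orientation: [[-0.886, 0.463, -0.001], [0.463, 0.886, -0.001], [0.0, -0.001, -1.0]]
contact_force: [-0.0, 0.5, 0.2]
opening: -0.0003
grasp_force: 0.0
```

```bash
python3 look.py w4.png | head -1
```

```text
5.75 [ 0.4625 -0.0722  0.0723] -0.00032786143690357586 box [-0.0001 -0.0176] Fbox [-0.2641  0.4532]
```

View pics/w4.png

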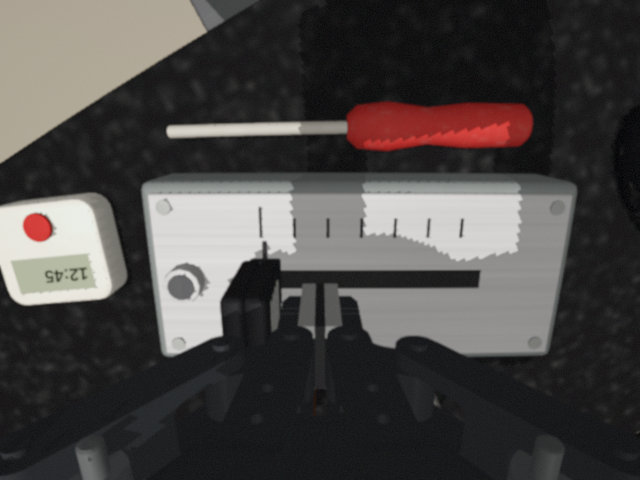

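The pointer is at u 264, next to the home mark at 260, so the lever is almost home. I'll keep pushing gently until the stop shows in the force.

Request:
jog_arm:
  moves:
    - {"travel": [0,-2,0],"rotation": [0,0,0],"jaw": 1}
    - {"travel": [0,-2,0],"rotation": [0,0,0],"jaw": 1}
    - {"travel": [0,0,0],"rotation": [0,0,0],"jaw": 1}

```text
t: 6.1
ee_pos: [0.4608, -0.0756, 0.0723]
orientation: [[-0.886, 0.464, -0.0], [0.464, 0.886, -0.0], [0.0, -0.0, -1.0]]
contact_force: [0.3, 0.4, -0.1]
opening: -0.0
grasp_force: 0.0
```

```bash
python3 look.py w5.png | head -1
```

```text
6.1 [ 0.4608 -0.0756  0.0723] -3.519993375064397e-05 box [-0.0001 -0.0214] Fbox [0.0806 0.4606]
```

Request:
jog_arm:
  moves:
    - {"travel": [0,-2,0],"rotation": [0,0,0],"jaw": 1}
    - {"travel": [0,-2,0],"rotation": [0,0,0],"jaw": 1}
    - {"travel": [0,0,0],"rotation": [0,0,0],"jaw": 1}

```text
t: 6.45
ee_pos: [0.4603, -0.0767, 0.0724]
orientation: [[-0.886, 0.464, 0.003], [0.464, 0.886, 0.004], [-0.001, 0.005, -1.0]]
contact_force: [6.8, 11.1, -1.9]
opening: -0.0
grasp_force: 6.4
```

```bash
python3 look.py w6.png | head -1
```

```text
6.45 [ 0.4603 -0.0767  0.0724] -4.00263391139439e-05 box [-0.0001 -0.0225] Fbox [ 0.9118 12.9607]
```

There is 13 N at y = −22.5 mm. That puts the finger's back face (14.5 mm half width) at −37 mm, exactly where the far face sits at home. Backing off, lifting and crossing over.

Request:
jog_arm:
  moves:
    - {"travel": [0,0,0],"rotation": [0,0,0],"jaw": 1}
    - {"travel": [0,4,0],"rotation": [0,0,0],"jaw": 1}
    - {"travel": [0,6,0],"rotation": [0,0,0],"jaw": 1}
    - {"travel": [0,0,-25],"rotation": [0,0,0],"jaw": 1}
    - {"travel": [0,0,-40],"rotation": [0,0,0],"jaw": 1}
    - {"travel": [0,0,-5],"rotation": [0,0,0],"jaw": 1}
    - {"travel": [0,-20,0],"rotation": [0,0,0],"jaw": 1}
    - {"travel": [0,-25,0],"rotation": [0,0,0],"jaw": 1}
    - {"travel": [0,-16,0],"rotation": [0,0,0],"jaw": 1}
    - {"travel": [0,0,0],"rotation": [0,0,0],"jaw": 1}
    - {"travel": [0,0,0],"rotation": [0,0,0],"jaw": 1}

```text
t: 7.6
ee_pos: [0.4354, -0.124, 0.142]
orientation: [[-0.886, 0.464, -0.0], [0.464, 0.886, 0.0], [0.0, 0.0, -1.0]]
contact_force: [-0.2, -0.2, 0.2]
opening: 0.0001
grasp_force: 0.0
```

```bash
python3 look.py w7.png
```

```text
7.6 [ 0.4354 -0.124   0.142 ] 9.141807483348908e-05 box [-0.0002 -0.076 ] Fbox [-0.0489 -0.2547]
screw [312.3727 242.3525]
mark 0 [368.786  200.6436] pad [365.5665 238.6335] [397.9867 238.5844]
mark 1 [392.8557 200.6526] pad [395.9654 238.5875] [428.2011 238.5371]
mark 2 [416.8224 200.6784] pad [426.1936 238.5403] [458.1727 238.4886]
mark 3 [440.6527 200.721 ] pad [456.1835 238.4919] [487.8342 238.4391]
mark 4 [464.313  200.7805] pad [485.8678 238.4424] [517.1182 238.3887]
mark 5 [487.7697 200.857 ] pad [515.179  238.3921] [545.9572 238.3374]
mark 6 [510.9895 200.9504] pad [544.0498 238.3408] [574.2838 238.2853]
```

View pics/w7.png

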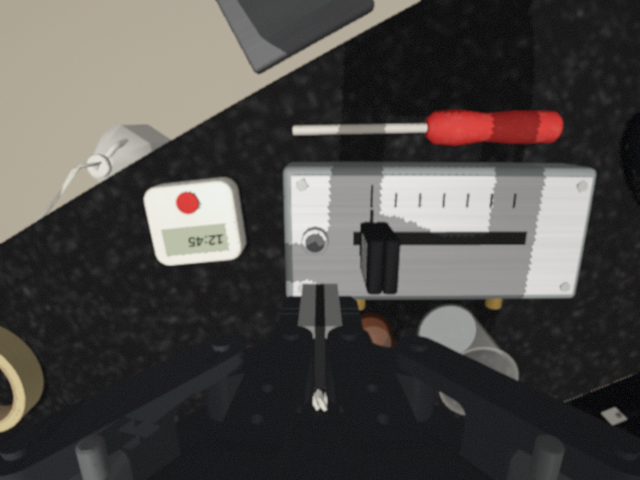

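The pointer at (372,213) is in line with the home mark at u 372, so home is confirmed. The home side is clear to descend.

Request:
jog_arm:
  moves:
    - {"travel": [0,0,25],"rotation": [0,0,0],"jaw": 1}
    - {"travel": [0,0,30],"rotation": [0,0,0],"jaw": 1}
    - {"travel": [0,0,15],"rotation": [0,0,0],"jaw": 1}
    - {"travel": [0,0,0],"rotation": [0,0,0],"jaw": 1}
    - {"travel": [0,4,0],"rotation": [0,0,0],"jaw": 1}
    - {"travel": [0,3,0],"rotation": [0,0,0],"jaw": 1}
    - {"travel": [0,2,0],"rotation": [0,0,0],"jaw": 1}
    - {"travel": [0,2,0],"rotation": [0,0,0],"jaw": 1}
    - {"travel": [0,0,0],"rotation": [0,0,0],"jaw": 1}

```text
t: 8.55
ee_pos: [0.4413, -0.1144, 0.0731]
orientation: [[-0.886, 0.463, 0.001], [0.463, 0.886, -0.001], [-0.002, -0.0, -1.0]]
contact_force: [-1.2, -1.7, 0.8]
opening: 0.0
grasp_force: 0.4
```

```bash
python3 look.py w8.png|head -1
```

```text
8.55 [ 0.4413 -0.1144  0.0731] 2.412664174676649e-05 box [ 0.0006 -0.0648] Fbox [-0.2458 -2.0166]
```

Contact is at about the predicted place, with the detent spring building. I'm stepping past the first tipping point.

Request:
jog_arm:
  moves:
    - {"travel": [0,2,0],"rotation": [0,0,0],"jaw": 1}
    - {"travel": [0,2,0],"rotation": [0,0,0],"jaw": 1}
    - {"travel": [0,2,0],"rotation": [0,0,0],"jaw": 1}
    - {"travel": [0,2,0],"rotation": [0,0,0],"jaw": 1}
    - {"travel": [0,0,0],"rotation": [0,0,0],"jaw": 1}

```text
t: 9.1
ee_pos: [0.4441, -0.1063, 0.0719]
orientation: [[-0.886, 0.463, -0.0], [0.463, 0.886, 0.001], [0.001, 0.001, -1.0]]
contact_force: [-0.2, 0.2, 0.4]
opening: 0.0003
grasp_force: 0.0
```

```bash
python3 look.py w9.png|head -1
```

```text
9.1 [ 0.4441 -0.1063  0.0719] 0.00033024381240936263 box [-0.0006 -0.0563] Fbox [-0.2743  0.047 ]
```

Request:
jog_arm:
  moves:
    - {"travel": [0,2,0],"rotation": [0,0,0],"jaw": 1}
    - {"travel": [0,2,0],"rotation": [0,0,0],"jaw": 1}
    - {"travel": [0,2,0],"rotation": [0,0,0],"jaw": 1}
    - {"travel": [0,2,0],"rotation": [0,0,0],"jaw": 1}
    - {"travel": [0,0,0],"rotation": [0,0,0],"jaw": 1}

```text
t: 9.65
ee_pos: [0.4479, -0.1, 0.0722]
orientation: [[-0.886, 0.463, -0.0], [0.463, 0.886, -0.0], [0.0, -0.0, -1.0]]
contact_force: [-0.9, -1.0, -0.6]
opening: -0.0003
grasp_force: 0.8
```

```bash
python3 look.py w10.png|head -1
```

```text
9.65 [ 0.4479 -0.1     0.0722] -0.0002643256419719796 box [-0.0003 -0.049 ] Fbox [-0.3423 -1.2859]
```

First click passed: the force dropped, and contact came back at about −50. Now the second, with a push to about −41.

Request:
jog_arm:
  moves:
    - {"travel": [0,2,0],"rotation": [0,0,0],"jaw": 1}
    - {"travel": [0,2,0],"rotation": [0,0,0],"jaw": 1}
    - {"travel": [0,2,0],"rotation": [0,0,0],"jaw": 1}
    - {"travel": [0,1,0],"rotation": [0,0,0],"jaw": 1}
    - {"travel": [0,0,0],"rotation": [0,0,0],"jaw": 1}

```text
t: 10.2
ee_pos: [0.4517, -0.0934, 0.0725]
orientation: [[-0.886, 0.463, 0.001], [0.463, 0.886, 0.001], [-0.001, 0.001, -1.0]]
contact_force: [0.6, 0.0, 0.1]
opening: -0.0003
grasp_force: 0.0
```

```bash
python3 look.py w11.png|head -1
```

```text
10.2 [ 0.4517 -0.0934  0.0725] -0.00029195680548906044 box [ 0.0001 -0.0413] Fbox [0.504  0.3064]
```

Request:
jog_arm:
  moves:
    - {"travel": [0,2,0],"rotation": [0,0,0],"jaw": 1}
    - {"travel": [0,2,0],"rotation": [0,0,0],"jaw": 1}
    - {"travel": [0,2,0],"rotation": [0,0,0],"jaw": 1}
    - {"travel": [0,0,0],"rotation": [0,0,0],"jaw": 1}

```text
t: 10.65
ee_pos: [0.4542, -0.0883, 0.0723]
orientation: [[-0.886, 0.463, 0.0], [0.463, 0.886, 0.0], [-0.0, 0.0, -1.0]]
contact_force: [0.1, 0.1, -0.1]
opening: 0.0
grasp_force: 0.0
```

```bash
python3 look.py w12.png
```

```text
10.65 [ 0.4542 -0.0883  0.0723] 2.9540795287992567e-05 box [-0.0001 -0.0357] Fbox [0.0051 0.1473]
screw [218.7597 286.2234]
mark 0 [298.0956 228.0749] pad [264.7084 297.3943] [314.5675 297.458 ]
mark 1 [331.5081 228.0722] pad [311.4476 297.4576] [361.335  297.4086]
mark 2 [364.8852 228.0771] pad [358.2215 297.4152] [407.8772 297.2537]
mark 3 [398.1384 228.0896] pad [404.7863 297.2673] [453.9504 296.9934]
mark 4 [431.1794 228.1097] pad [450.8983 297.014 ] [499.3111 296.6277]
mark 5 [463.92   228.1374] pad [496.3141 296.6554] [543.7162 296.1568]
mark 6 [496.272  228.1727] pad [540.7905 296.1915] [586.9228 295.5807]
```

View pics/w12.png

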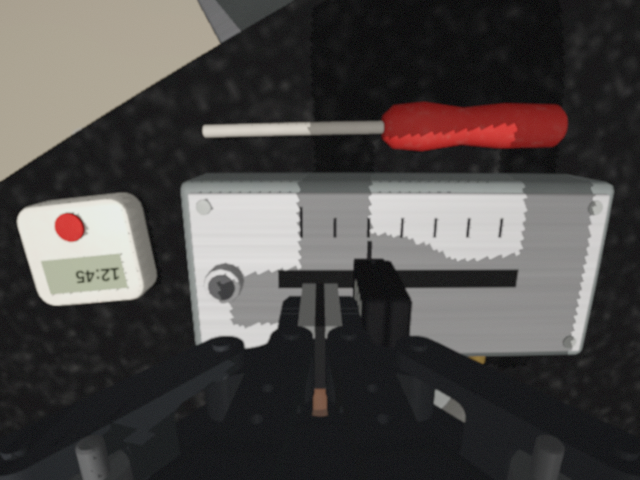

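The pointer (370) is at the second mark (369), so the lever is in click 2. One more step is due, with the tipping point at y ≈ −29.

Request:
jog_arm:
  moves:
    - {"travel": [0,2,0],"rotation": [0,0,0],"jaw": 1}
    - {"travel": [0,2,0],"rotation": [0,0,0],"jaw": 1}
    - {"travel": [0,2,0],"rotation": [0,0,0],"jaw": 1}
    - {"travel": [0,1,0],"rotation": [0,0,0],"jaw": 1}
    - {"travel": [0,0,0],"rotation": [0,0,0],"jaw": 1}

```text
t: 11.2
ee_pos: [0.4574, -0.082, 0.0723]
orientation: [[-0.886, 0.463, 0.0], [0.463, 0.886, 0.001], [-0.0, 0.001, -1.0]]
contact_force: [-0.1, -0.9, -0.5]
opening: -0.0001
grasp_force: 0.5
```

```bash
python3 look.py w13.png|head -1
```

```text
11.2 [ 0.4574 -0.082   0.0723] -0.00011425877871933835 box [-0.0001 -0.0286] Fbox [ 0.3308 -0.8407]
```

Request:
jog_arm:
  moves:
    - {"travel": [0,1,0],"rotation": [0,0,0],"jaw": 1}
    - {"travel": [0,1,0],"rotation": [0,0,0],"jaw": 1}
    - {"travel": [0,0,0],"rotation": [0,0,0],"jaw": 1}

```text
t: 11.55
ee_pos: [0.4584, -0.0803, 0.0723]
orientation: [[-0.886, 0.463, 0.0], [0.463, 0.886, 0.0], [-0.0, 0.0, -1.0]]
contact_force: [0.1, 1.1, 0.5]
opening: 0.0
grasp_force: 0.0
```

```bash
python3 look.py w14.png
```

```text
11.55 [ 0.4584 -0.0803  0.0723] 3.5673886442954297e-06 box [-0.0001 -0.0266] Fbox [-0.3792  1.0218]
screw [198.4281 286.1422]
mark 0 [277.8457 228.0691] pad [236.5258 297.3056] [286.2455 297.4275]
mark 1 [311.2383 228.0567] pad [283.1295 297.4234] [333.0321 297.4326]
mark 2 [344.6474 228.0518] pad [329.9128 297.4356] [379.7378 297.3322]
mark 3 [377.9848 228.0546] pad [376.6315 297.3422] [426.1191 297.1264]
mark 4 [411.162  228.0651] pad [423.042  297.1434] [471.9324 296.8154]
mark 5 [444.0907 228.0832] pad [468.9008 296.8394] [516.9349 296.3994]
mark 6 [476.683  228.1089] pad [513.9648 296.4304] [560.8836 295.8785]
```

View pics/w14.png

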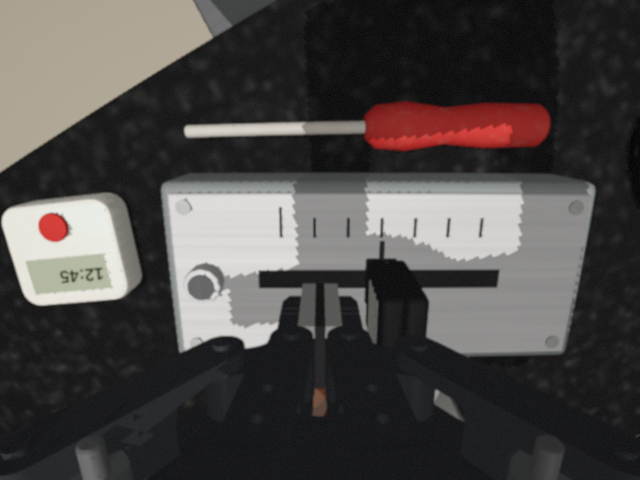

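The pointer at u 382 matches the third mark (382): it snapped into click 3. Backing off and lifting clear.

Request:
jog_arm:
  moves:
    - {"travel": [0,-5,0],"rotation": [0,0,0],"jaw": 1}
    - {"travel": [0,-8,0],"rotation": [0,0,0],"jaw": 1}
    - {"travel": [0,0,-25],"rotation": [0,0,0],"jaw": 1}
    - {"travel": [0,0,-40],"rotation": [0,0,0],"jaw": 1}
    - {"travel": [0,0,-30],"rotation": [0,0,0],"jaw": 1}
    - {"travel": [0,0,0],"rotation": [0,0,0],"jaw": 1}
    - {"travel": [0,0,0],"rotation": [0,0,0],"jaw": 1}
    - {"travel": [0,0,0],"rotation": [0,0,0],"jaw": 1}

```text
t: 12.4
ee_pos: [0.4511, -0.0921, 0.166]
orientation: [[-0.886, 0.464, -0.002], [0.464, 0.886, 0.001], [0.002, -0.0, -1.0]]
contact_force: [-0.9, -0.9, -0.7]
opening: 0.0002
grasp_force: 0.0
```

```bash
python3 look.py w15.png
```

```text
12.4 [ 0.4511 -0.0921  0.166 ] 0.0002381101403619387 box [-0.001  -0.0404] Fbox [-0.3571 -1.2164]
screw [260.138  233.9113]
mark 0 [312.2786 195.9883] pad [296.0782 228.624 ] [325.1322 228.6065]
mark 1 [334.3363 195.9791] pad [323.3161 228.6074] [352.3608 228.595 ]
mark 2 [356.3766 195.9857] pad [350.5468 228.5956] [379.5312 228.5882]
mark 3 [378.374  196.0079] pad [377.7226 228.5885] [406.5954 228.5862]
mark 4 [400.303  196.0459] pad [404.7954 228.5862] [433.5057 228.5891]
mark 5 [422.1382 196.0996] pad [431.7174 228.5888] [460.214  228.5968]
mark 6 [443.8541 196.1691] pad [458.4407 228.5962] [486.6725 228.6094]
```

View pics/w15.png

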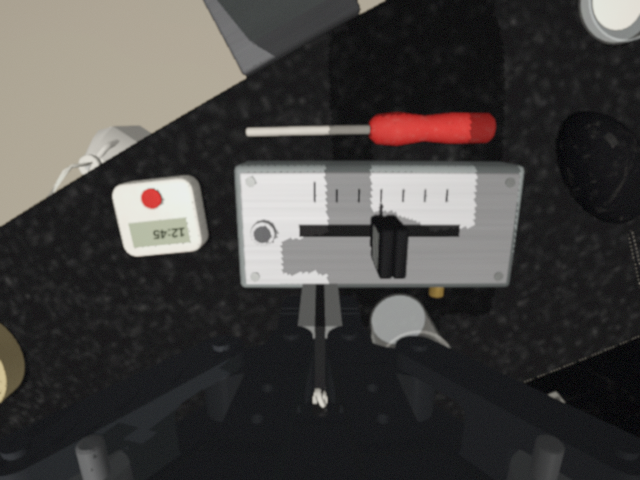

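The pointer at u 381 lines up with the third mark (381), the hand is clear above, and the bystanders in view look undisturbed. Handing in.

```bash
python3 -c "
from rig import *
print(finish_job())"
```

```text
the job is handed in; nothing more can be done
None
```

The lever was pushed home (13 N against the stop), then moved out three counted clicks. The last picture shows it resting at the third mark with the hand clear, and the job is handed in, but no verdict came back.

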